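# Refit the tea hob's knob and hold the gas valve pressed in

## Task

The loose black knob lying on the round tray has come off the tea hob. Pick it up, turn it so that its white pointer matches the red mark (and the flat) of the bare valve stem, push it fully home on the stem, then press knob and stem all the way down against the valve's spring and keep pressing: the program finishes while the gripper still holds the knob pressed in, as for lighting a gas burner. Leave the pot, the cup, the jar and the hob's other knob alone.

Things in the scene. Friction and masses are not known exactly. Their poses are not given: they have to be found in the camera images.
- knob: Loose black plastic cooker knob, about 70 g, right way up on the tray. Origin: centre of its underside, z up. Round skirt 48 mm across (43 mm at its top), 16 mm high; on it a grip bar along x, 44 mm long, 14 mm wide (y), rising from 16 to 38 mm above the underside: grip the bar across y from above. A white pointer line marks the bar's top and end on the +x side.
- knob_bore (a point): Mouth of the knob's bore, centre of its underside; axes as the knob's. Blind D-shaped hole 14 mm deep: circle of 15.2 mm diameter cut off by a flat 2.6 mm from the axis on the +x (pointer) side. It goes on the stem one way round only, with 0.6 mm play per side: yaw must be right within about 0.15 rad.
- knob_pointer (a point): End of the white pointer on top of the knob's bar: 20 mm from the knob's axis along its +x, 38 mm above its underside. Axes as the knob's.
- stem_top (a point): Centre of the top of the bare steel valve stem, upright in one of the two valve places; moves down with it. z up, x points out of the stem's flat. D-shaped: 14 mm diameter, flat 2 mm from the axis on +x, top 2 mm tapered. Unpressed it stands 24 mm out of its bezel. It does not turn. With the knob fully home, the knob's underside is 14 mm below this point and its x is along this x.
- red_mark (a point): Red mark (10 x 6 mm) on top of the round dark bezel (72 mm across, 3 mm thick) around the bare stem: 30 mm from the stem's axis, on the side of the stem's flat (+x). The knob's pointer goes to this side. The other knob's bezel has such a mark too.
- stem (a joint): How far the bare stem is pressed down, m: 0 unpressed, 0.008 at its stop. Spring loaded: about 3 N to start, about 10 N at the stop. It springs back when not pressed. Even fully pressed the knob stays 2 mm clear of the bezel.
- other_knob (a joint): How far the hob's other knob, which is fitted already and looks just like the loose one, is pressed down, m: 0 unpressed, 0.008 at its stop. Leave it alone.
- other_knob_top (a point): Centre of the top of that other fitted knob, which stands 130 mm beside the bare stem on the same strip; 38 mm tall, 48 mm across, its top 51 mm above its bezel's underside; x along its pointer.
- hob: Low steel and copper table hob, fixed, 400 mm deep (its x, away from the robot), 320 mm wide (y), its top plate 68 mm high. Origin: centre of its footprint on the table. The strip with the two valves lies 150 mm from its centre on the -x side, the valves at 65 mm either side of the middle; the burner with its pan support (top 94 mm high) is at x = +65 mm.
- tray: Round aluminium tea tray, fixed on the table, 228 mm across, floor 3 mm thick, rim 10 mm high. Origin: centre of its underside.
- pot: Small open copper coffee pot, 84 mm across and 75 mm high, with a brass handle reaching 150 mm out along its +x, standing on the burner. Origin: centre of its underside. Leave it alone.
- cup: Patterned paper-white cup, 74 mm across the rim, 85 mm high, on the table beyond the tray. Origin: centre of its underside. Leave it alone.
- jar: Amber jar with red cap, 70 mm across, 110 mm high, on the table beyond the tray. Origin: centre of its underside. Leave it alone.

How it is judged:
By the outcome, as a careful person would: the job done as asked, in the order asked, and still so for the second after the job is handed in, while the arm keeps its last pose, push and grip.
It also fails if it takes over 37 s, if anything falls off the work surface, if the arm or the gripper's body presses on something with over 40 N, if the wrist force passes 120 N, or if a joint passes its speed limit or range.

## Robot

A 6-joint arm with a two-finger parallel gripper is mounted at the origin on the work surface. World frame = base frame: x ahead of the robot, y to its left, z up, the work surface at z = 0. Lengths are in mm, angles in rad, forces in N, time in s.
With the tool pointing down it reaches from about 350 to 975 mm from the base axis. Payload 7.1 kg.
Tool frame: the origin (TCP) lies between the finger pads; the fingertips stand 17 mm ahead of it and the grasp point (between the pads) lies 2 mm behind it; z points along the fingers, y is the line along which they close (so a half turn about z gives the same grasp; the last joint's range is limited). The gripper opens to 88 mm and grips with 3 to 60 N. Pads are 20 mm wide; open, the fingers measure 115 mm over their backs; the gripper's body (75 mm by 178 mm) begins 61 mm behind the grasp point.
Start: joints at [1.303, 0.423, 1.63, -0, 1.089, -0.019], TCP at [153.869, 605.747, 239.675] pointing down, gripper open.
Joint ranges: [-3, 3], [-0.9, 2.11], [0.09, 2.58], [-1.31, 4.45], [0.11, 2.69], [-2.54, 2.54]. Speed limits (rad/s): [2.39, 2.39, 3.01, 3.14, 3.14, 3.14].

## Interface

Orientations are given as a rotation vector (axis times angle).
In Python, from workcell import ctrl gives the robot as it stands.
- The arm moves only by the shell command python3 jog.py 'ROWS' [OPENING]. ROWS is a JSON list that holds a single list of rows (three levels of brackets), with 1 to 5 rows, each of 6 numbers: dx, dy, dz in mm, then a rotation vector rx, ry, rz in rad; each row shifts and turns the commanded pose from where the row before left it, along the tool's axes as they then stand; what a row does not reach is not made up. A row lasts 1/12 s, in which the tool goes at most 41.7 mm and 0.125 rad, less where a joint would pass 70% of its speed; a pose out of reach is approached as far as the arm can. OPENING is the finger opening in mm, set as the command begins (- or left out keeps the last). The fingers move at their own pace and stop on an object; the grip force is fixed at half the most. Time passes only in rows, so rows that do not move let the fingers close. It prints the time, the measured TCP pose, the force, the opening and the grip force at its end. Input that does not fit is refused with a message, and nothing moves.
- ctrl.get_obs(): the state, without advancing time (a new reading comes with each control period).
- ctrl.get_image(name): name is "side" or "top"; returns a dict with "img" (480x640x3 uint8, red, green, blue), "fx", "fy", "cx", "cy" (pixels), "R" (3x3) and "t" (3): a world point X has camera coordinates R X + t. Camera axes: x right, y down, z forward; pixel columns grow to the right and rows downward; lengths in mm; the calibration is good to about 2 mm. A picture is of the moment at which its call begins. There is no depth.
- ctrl.close_job(): hands the job in; it is judged then, once.
The state is a dict: "t": time; "qpos": joint angles; "qvel": joint speeds; "joint_torque": joint torques, N m; "ee_pos": TCP position; "orientation": TCP orientation; "ft_force": force on the tool from outside, world axes, zero at the start; "moment": the same for the moment, N m; "width": finger opening in mm; "grasp_force": force on a finger pad.
Only numpy, scipy, OpenCV 4.12 (cv2) and the standard library are available. Lean on these libraries where they do the work, as an engineer would, in place of code of your own. Each camera call takes 0.05 s, during which the arm holds its last target. There are 200 camera calls.

## Working session

There is one attempt and no reset: what is moved stays moved. The work goes in short steps, Python scripts to look and compute and a shell command to move; the robot and the scene stay as the last step left them, time stands still between calls to the robot, and variables do not carry over. Pictures are saved under pics/ and viewed, at most 10 in all, crops included, and the job is handed in when it is done.

```bash
ls; mkdir -p pics; python3 - <<'E'
from workcell import ctrl
import cv2,pickle
o=ctrl.get_obs();print(o['t'],o['ee_pos'],o['orientation'],o['width'])
for n in('top','side'):
    d=ctrl.get_image(n);pickle.dump(d,open(f'pics/{n}0.pkl','wb'));cv2.imwrite(f'pics/{n}0.png',d['img'][:,:,::-1])
    print(n,d['fx'],d['cx'],d['cy'],d['R'],d['t'])
E
```

```text
jog.py
pics
workcell.py
0.0 [153.74122948 605.25094243 238.88799621] [-3.89759444e-01 -3.11709410e+00  2.39644962e-03] 87.9443010372926
top 450.8106204064546 328.5742584094228 240.82150634236885 [[ 0.00808781 -0.99996244  0.00311687]
 [-0.99829575 -0.0082544  -0.05777073]
 [ 0.05779429 -0.00264432 -0.99832501]] [-11.22225252 595.76250725 983.34245397]
side 449.03029573532245 318.8256677799454 238.6908920096838 [[-0.98672709 -0.16187606  0.01287588]
 [-0.08810627  0.46707608 -0.87981658]
 [ 0.13640723 -0.8692733  -0.47513892]] [570.59854021 130.43179206 694.65483907]
```

View pics/top0.png

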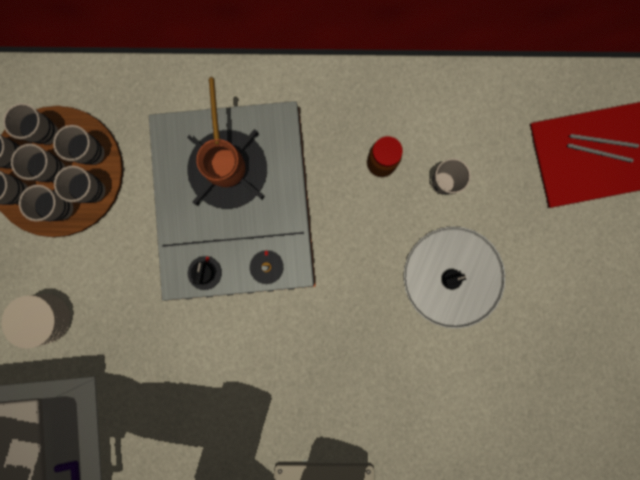

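View pics/side0.png

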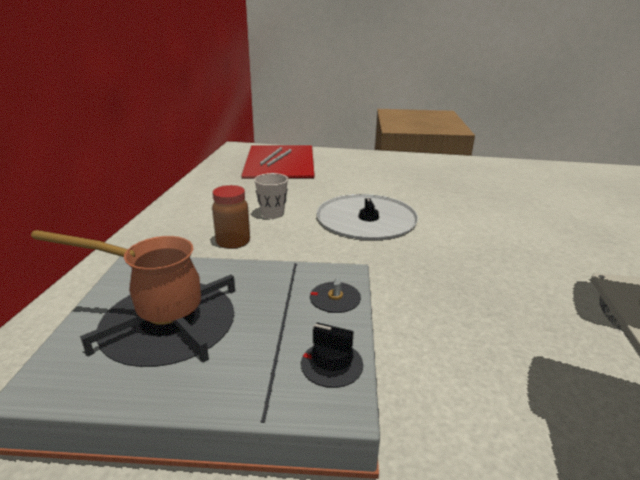

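The top view shows the loose knob near (453,279) with its pointer to the right, the bare stem near (266,267) and its red mark at (266,253). In the side view the knob is near (369,210), the stem near (337,290) and the mark near (314,294).

```bash
cat > h.py <<'E'
import numpy as np,cv2,pickle
def load(n):return pickle.load(open(f'pics/{n}.pkl','rb'))
def ray(d,u,v):
    c=-d['R'].T@d['t'];r=d['R'].T@np.array([(u-d['cx'])/d['fx'],(v-d['cy'])/d['fy'],1]);return c,r/np.linalg.norm(r)
def plane(d,u,v,z):
    c,r=ray(d,u,v);return c+r*(z-c[2])/r[2]
def tri(d1,p1,d2,p2):
    A=np.zeros((3,3));b=np.zeros(3);R=[ray(d1,*p1),ray(d2,*p2)]
    for c,r in R:
        P=np.eye(3)-np.outer(r,r);A+=P;b+=P@c
    X=np.linalg.solve(A,b);return X,[np.linalg.norm(np.cross(X-c,r)) for c,r in R]
def proj(d,X):
    p=d['R']@np.asarray(X,float)+d['t'];return d['fx']*p[0]/p[2]+d['cx'],d['fy']*p[1]/p[2]+d['cy']
def crop(d,u,v,w,h,s):
    return cv2.resize(d['img'][v-h//2:v+h//2,u-w//2:u+w//2,::-1],None,fx=s,fy=s,interpolation=cv2.INTER_CUBIC)
E
python3 - <<'E'
from h import *
t,s=load('top0'),load('side0')
a=np.hstack([crop(t,453,279,40,30,10),crop(t,266,264,40,30,10)])
b=np.hstack([crop(s,369,210,40,30,10),crop(s,335,292,40,30,10)]) 
cv2.imwrite('pics/c1.png',cv2.convertScaleAbs(np.vstack([a,b]),alpha=1.5))
# red mark centroids
for n,d,(u,v) in(('top',t,(266,255)),('side',s,(314,294))):
    I=d['img'][v-8:v+9,u-8:u+9].astype(float);w=np.clip(I[...,0]-1.5*I[...,1]-10,0,None);y,x=np.mgrid[v-8:v+9,u-8:u+9]
    print(n,'red',(w*x).sum()/w.sum(),(w*y).sum()/w.sum(),w.sum())
# tray ellipse
g=cv2.cvtColor(t['img'],cv2.COLOR_RGB2GRAY)
# knob black blobs
for n,d,(u,v) in(('top',t,(453,279)),('side',s,(369,210))):
    g=cv2.cvtColor(d['img'],cv2.COLOR_RGB2GRAY)[v-20:v+20,u-20:u+20]
    m=(g<70).astype(np.uint8);k,l,st,c=cv2.connectedComponentsWithStats(m)
    i=1+np.argmax(st[1:,4]);print(n,'knob',st[i],c[i]+[u-20,v-20])
E
```

```text
top red 265.80121703853956 252.81473968897905 739.5
side red 313.9565380292244 293.08579992506554 1334.5
top knob [  9  10  23  20 336] [451.7797619  278.51488095]
side knob [ 10   9  20  22 274] [368.44890511 211.90510949]
```

View pics/c1.png

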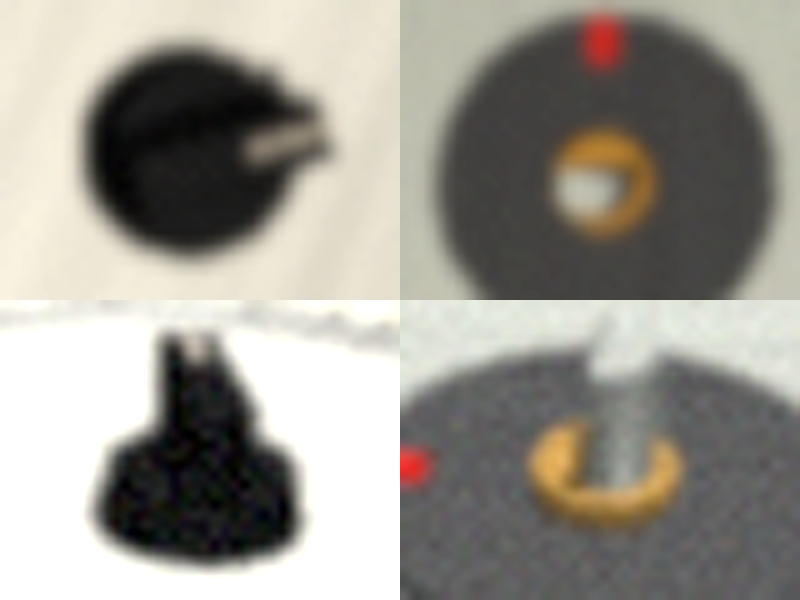

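The crops show the knob's skirt centred near (451.5,278.5) and the pointer running from about (457,279) to (465,276.5). The stem's D has its flat facing the red mark, and the bezel centre is near (266.2,267).

```bash
python3 - <<'E'
from h import *
t,s=load('top0'),load('side0')
def mask(d,u,v,r,thr,up=8):
    I=cv2.resize(d['img'][v-r:v+r,u-r:u+r],None,fx=up,fy=up,interpolation=cv2.INTER_CUBIC)
    g=cv2.cvtColor(I,cv2.COLOR_RGB2GRAY);m=(g<thr).astype(np.uint8)
    c=max(cv2.findContours(m,0,cv2.CHAIN_APPROX_NONE)[0],key=cv2.contourArea)
    return cv2.convexHull(c)[:,0].astype(float),lambda p:(np.asarray(p)+.5)/up-.5+[u-r,v-r],c[:,0]
# bezel ellipse
P={}
for n,d,(u,v),thr in(('top',t,(266,267),110),('side',s,(335,297),115)):
    h,f,c=mask(d,u,v,30 if n=='side' else 22,thr)
    e=cv2.fitEllipse(h.astype(np.float32)); P[n]=f(e[0]);print(n,'bezel',P[n],np.array(e[1])/8,e[2])
X,r=tri(t,P['top'],s,P['side']);print('bezel c tri',X,r)
red,r=tri(t,(265.80,252.81),s,(313.96,293.09));print('red',red,r)
zb=71
for n,d,q in(('top',t,(265.80,252.81)),('side',s,(313.96,293.09))):
    a=plane(d,*P[n],zb);b=plane(d,*q,zb);w=b-a;print(n,'c',a,'yaw',np.arctan2(w[1],w[0]),np.hypot(*w[:2]))
# strip line -> hob yaw
a=plane(t,163,245,68);b=plane(t,303,233,68);print('hob yaw',np.arctan2(*(a-b)[:2])*-1)
# knob skirt in top view
h,f,c=mask(t,453,279,18,70)
k=h[f(h)[:,0]<456]; xy=np.array([plane(t,*p,3)[:2] for p in f(k)])
A=np.c_[2*xy,np.ones(len(xy))];q=np.linalg.lstsq(A,(xy**2).sum(1),rcond=None)[0];print('skirt circle z3',q[:2],'diam',2*np.sqrt(q[2]+q[:2]@q[:2]))
# pointer white pixels in top view
I=cv2.resize(t['img'][261:297,435:471],None,fx=8,fy=8,interpolation=cv2.INTER_CUBIC);g=cv2.cvtColor(I,cv2.COLOR_RGB2GRAY)
for z in(38,41):
  m0=np.zeros(g.shape,np.uint8);cv2.fillPoly(m0,[c.astype(np.int32)],1)
  m=((g>65)&(cv2.erode(m0,np.ones((9,9)))>0)).astype(np.uint8)
  k,l,st,ce=cv2.connectedComponentsWithStats(m);i=1+np.argmax(st[1:,4]);ys,xs=np.where(l==i)
  w=np.array([plane(t,*p,z)[:2] for p in f(np.c_[xs,ys])]);m_=w.mean(0);U,S,V=np.linalg.svd(w-m_,full_matrices=False);v=V[0]*np.sign((m_-q[:2])@V[0])
  pr=(w-m_)@v;print(z,'pointer mean',m_,'yaw',np.arctan2(v[1],v[0]),'span',pr.min(),pr.max(),'axis from line', m_-v*(m_-q[:2])@v, 'lateral',np.cross(v,q[:2]-m_), 'along',(m_-q[:2])@v, st[i])
# heights: tip in both views
print(tri(t,(465.3,276.3),s,(368.1,198.2)))
h,f,c=mask(s,369,210,18,70);h=f(h);print('side skirt', h[:,0].min(),h[:,0].max(),h[:,1].min(),h[:,1].max())
for p in((q[0],q[1],3),(q[0],q[1],41),(*X[:2],71),(*X[:2],95)):print(p,proj(t,p),proj(s,p))
E
```

```text
top bezel [266.09871864 266.67133522] [35.42904663 35.91089249] 45.046600341796875
side bezel [334.79543114 297.08927917] [31.98788452 52.01817322] 91.97710418701172
bezel c tri [536.80465408 124.42330189  67.8341461 ] [np.float64(0.666084574386475), np.float64(0.6660845743864114)]
red [566.03224882 125.05067892  71.33669696] [np.float64(0.4272584269254331), np.float64(0.4272584269252026)]
top c [537.46911275 124.06336364  71.        ] yaw 0.03765879032362203 29.01747649271073
side c [535.65778406 128.74438858  71.        ] yaw -0.138683790062056 30.31667825017576
hob yaw 0.09409294166515825
skirt circle z3 [ 513.89249437 -281.91689381] diam 45.16478766534827Traceback (most recent call last):
  File "<stdin>", line 29, in <module>
    return _wrapfunc(a, 'argmax', axis=axis, out=out, **kwds)
    return bound(*args, **kwds)
ValueError: attempt to get argmax of an empty sequence
```

```bash
python3 - <<'E'
from h import *
t,s=load('top0'),load('side0')
up=8
def C(q,r,z): return q
for n,d,(u,v) in(('top',t,(453,279)),('side',s,(369,210))):
    r=18
    I=cv2.resize(d['img'][v-r:v+r,u-r:u+r],None,fx=up,fy=up,interpolation=cv2.INTER_CUBIC);g=cv2.cvtColor(I,cv2.COLOR_RGB2GRAY)
    f=lambda p:(np.asarray(p)+.5)/up-.5+[u-r,v-r]
    bg=np.median(g[:20]);m=(g<(bg+25)/2).astype(np.uint8);c=max(cv2.findContours(m,0,cv2.CHAIN_APPROX_NONE)[0],key=cv2.contourArea)
    h=cv2.convexHull(c);H=f(h[:,0]);print(n,'bg',bg,'hull',H.min(0),H.max(0))
    m0=np.zeros(g.shape,np.uint8);cv2.fillPoly(m0,[h],1);m0=cv2.erode(m0,np.ones((9,9)))
    mm=((g>60)&(m0>0)).astype(np.uint8);k,l,st,ce=cv2.connectedComponentsWithStats(mm)
    print([(f(ce[i]).round(2),st[i][2:]) for i in range(1,k) if st[i][4]>20])
    if n=='top':
        k_=H[H[:,0]<455];xy=np.array([plane(t,*p,3)[:2] for p in k_]);A=np.c_[2*xy,np.ones(len(xy))];q=np.linalg.lstsq(A,(xy**2).sum(1),rcond=None)[0]
        print('circle',q[:2],2*np.sqrt(q[2]+q[:2]@q[:2]))
        i=1+np.argmax(st[1:,4]);ys,xs=np.where(l==i);z=41
        w=np.array([plane(t,*p,z)[:2] for p in f(np.c_[xs,ys])]);M=w.mean(0);V=np.linalg.svd(w-M,full_matrices=False)[2];e=V[0]*np.sign((M-q[:2])@V[0])
        pr=(w-M)@e;tip=M+e*pr.max();print('mean',M,'yaw',np.arctan2(e[1],e[0]),'tip',tip,'axis by tip-20',tip-20*e,'lat',e[0]*(q[1]-M[1])-e[1]*(q[0]-M[0]),'len',np.ptp(pr),'chord yaw',np.arctan2(*(tip-q[:2])[::-1]))
        print('tip px',proj(t,(*tip,41)))
print('knob at',q[:2],[proj(s,(*q[:2],z)) for z in(3,41)],'tip in side',proj(s,(*tip,41)))
E
```

```text
top bg 154.0 hull [440.9375 268.1875] [465.0625 289.1875]
[(array([450.98, 268.75]), array([25,  2, 29], dtype=int32)), (array([457.64, 270.8 ]), array([13,  6, 25], dtype=int32)), (array([461.25, 273.08]), array([23, 18, 66], dtype=int32)), (array([461.37, 278.13]), array([  58,   72, 1371], dtype=int32))]
circle [ 513.97727243 -282.03938362] 46.979757404858404
mean [ 516.16863673 -293.55559479] yaw -1.3149281278911396 tip [ 517.84745374 -299.97303763] axis by tip-20 [ 512.78574498 -280.62415899] lat 0.7945632482101885 len 15.183517330803646 chord yaw -1.3582503759060622
tip px (np.float64(464.33428589401854), np.float64(277.3748395154502))
side bg 188.0 hull [357.9375 198.0625] [378.6875 221.1875]
[(array([364.82, 203.8 ]), array([  99,   92, 1666], dtype=int32)), (array([374.53, 207.8 ]), array([ 33,  51, 338], dtype=int32)), (array([359.58, 212.05]), array([ 7, 21, 35], dtype=int32)), (array([358.7 , 215.05]), array([ 6, 25, 33], dtype=int32)), (array([372.23, 220.34]), array([30,  6, 39], dtype=int32)), (array([366.15, 220.24]), array([21,  4, 22], dtype=int32))]
knob at [ 513.97727243 -282.03938362] [(np.float64(367.41814862363674), np.float64(216.77336371329423)), (np.float64(368.52577623586853), np.float64(201.21668394909432))] tip in side (np.float64(367.3214501977975), np.float64(197.9279096815501))
```

```bash
cat > where.py <<'E'
# usage: where.py x y z knobyaw : tool-frame delta from measured pose to target
import sys,numpy as np
from workcell import ctrl
from scipy.spatial.transform import Rotation as Ro
o=ctrl.get_obs();R=Ro.from_rotvec(o['orientation']).as_matrix();p=np.array(o['ee_pos'])
yy=np.arctan2(R[1,1],R[0,1])
print('t',round(o['t'],2),'p',p.round(1),'tooly yaw',round(yy,4),'tilt',R[2,:2].round(4),'w',round(o['width'],1),'F',np.round(o['ft_force'],1),'g',np.round(o['grasp_force'],1))
if len(sys.argv)>3:
    T=np.array(sys.argv[1:4],float);print('tool delta',(R.T@(T-p)).round(1))
    if len(sys.argv)>4:
        e=float(sys.argv[4])+np.pi/2-yy;print('rz',-((e+np.pi/2)%np.pi-np.pi/2))
E
python3 jog.py '[[[0, 0, 0, 0, 0, 0.12], [0, 0, 0, 0, 0, 0.12], [0, 0, 0, 0, 0, 0.12], [0, 0, 0, 0, 0, 0.12], [0, 0, 0, 0, 0, 0.12]]]' 88
python3 jog.py '[[[0, 0, 0, 0, 0, 0.12], [0, 0, 0, 0, 0, 0.12], [0, 0, 0, 0, 0, 0.12], [0, 0, 0, 0, 0, 0.08]]]'
python3 jog.py '[[[-39, 13.6, 0, 0, 0, 0], [-39, 13.6, 0, 0, 0, 0], [-39, 13.6, 0, 0, 0, 0], [-39, 13.6, 0, 0, 0, 0], [-39, 13.6, 0, 0, 0, 0]]]'
python3 jog.py '[[[-39, 13.6, 0, 0, 0, 0], [-39, 13.6, 0, 0, 0, 0], [-39, 13.6, 0, 0, 0, 0], [-39, 13.6, 0, 0, 0, 0], [-39, 13.6, 0, 0, 0, 0]]]'
python3 jog.py '[[[-39, 13.6, 0, 0, 0, 0], [-39, 13.6, 0, 0, 0, 0], [-40, -5, 0, 0, 0, 0], [-40, -5, 0, 0, 0, 0], [-40, -5, 0, 0, 0, 0]]]'
python3 jog.py '[[[-40, -5, 0, 0, 0, 0], [-40, -5, 0, 0, 0, 0], [-40, -5, 0, 0, 0, 0], [-40, -5, 0, 0, 0, 0], [-40, -5, 0, 0, 0, 0]]]'
python3 where.py 514 -282 120 -1.29
python3 - <<'E'
from h import *
t,s=load('top0'),load('side0')
print('stem top tri',tri(t,(264.55,266.9),s,(337,281.5)))
for p in((537,124.5,71),(537,124.5,95)):print(proj(t,p),proj(s,p))
E
```

```text
t: 0.52
ee_pos: [153.8, 605.4, 239.2]
orientation: [1.302, 2.859, -0.001]
ft_force: [0.1, 0.4, -0.3]
width: 87.8
grasp_force: 0.0
t: 0.85
ee_pos: [153.8, 605.4, 239.2]
orientation: [1.895, 2.506, -0.001]
ft_force: [0.9, -0.0, 0.4]
width: 87.9
grasp_force: 0.0
t: 1.27
ee_pos: [273.9, 435.5, 239.4]
orientation: [1.886, 2.512, -0.001]
ft_force: [0.8, 0.8, 0.9]
width: 88.0
grasp_force: 0.0
t: 1.68
ee_pos: [393.6, 267.1, 239.6]
orientation: [-1.887, -2.512, 0.0]
ft_force: [0.8, 0.6, -0.1]
width: 87.7
grasp_force: 0.0
t: 2.1
ee_pos: [459.8, 80.2, 239.4]
orientation: [-1.887, -2.511, 0.001]
ft_force: [0.2, -0.8, -0.1]
width: 87.8
grasp_force: 0.0
t: 2.52
ee_pos: [491.2, -118.9, 239.6]
orientation: [-1.887, -2.511, 0.0]
ft_force: [1.4, 0.5, -0.3]
width: 87.9
grasp_force: 0.0
t 2.52 p [ 491.2 -118.9  239.6] tooly yaw 0.2818 tilt [ 0.0002 -0.0002] w 87.9 F [ 1.4  0.5 -0.3] g 0.0
tool delta [-163.1  -23.4  119.5]
rz 0.0010104989802310893
stem top tri (array([535.46879307, 123.97418599,  93.86425426]), [np.float64(1.5291037315308247), np.float64(1.5291037315310154)])
(np.float64(265.88633933072316), np.float64(266.89422928839264)) (np.float64(334.2394280472665), np.float64(295.2210077100182))
(np.float64(264.2890214881121), np.float64(266.89384788002013)) (np.float64(334.75123629223054), np.float64(280.8413559626504))
```

```bash
python3 jog.py '[[[-40, -6, 0, 0, 0, 0], [-40, -6, 0, 0, 0, 0], [-40, -6, 0, 0, 0, 0], [-40, -5, 20, 0, 0, 0], [-3, 0, 40, 0, 0, 0]]]'
python3 jog.py '[[[0, 0, 40, 0, 0, 0], [0, 0, 40, 0, 0, 0], [0, 0, 20, 0, 0, 0], [0, 0, 0, 0, 0, 0]]]'
python3 where.py 514 -282 38.5 -1.29
python3 - <<'E'
from workcell import ctrl
import cv2,pickle
from h import crop
d=ctrl.get_image('side');pickle.dump(d,open('pics/side1.pkl','wb'));cv2.imwrite('pics/side1.png',crop(d,369,190,120,90,6))
E
```

```text
t: 2.93
ee_pos: [518.3, -284.4, 185.0]
orientation: [1.884, 2.498, 0.001]
ft_force: [0.0, 0.0, 0.2]
width: 87.9
grasp_force: 0.0
t: 3.27
ee_pos: [510.8, -275.2, 76.1]
orientation: [-1.882, -2.504, 0.002]
ft_force: [-0.5, 0.9, 0.1]
width: 88.1
grasp_force: 0.0
t 3.27 p [ 510.8 -275.2   76.1] tooly yaw 0.2817 tilt [ 0.0067 -0.0067] w 88.1 F [-0.5  0.9  0.1] g 0.0
tool delta [-7.7  1.4 37.5]
rz 0.0008689233714900269
```

View pics/side1.png

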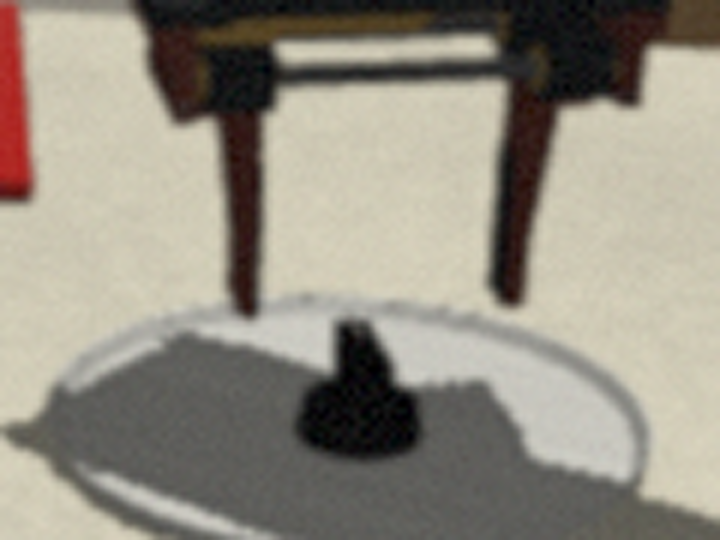

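The side crop shows both fingers straddling the knob symmetrically; the knob is at about (369,210), still undisturbed.

```bash
python3 jog.py '[[[-7.5, 1.5, 10, 0, 0, 0], [0, 0, 20, 0, 0, 0], [0, 0, 7, 0, 0, 0], [0, 0, 0, 0, 0, 0], [0, 0, 0, 0, 0, 0]]]'
python3 where.py 514 -282 38.5 -1.29
```

```text
t: 3.73
ee_pos: [518.3, -284.0, 45.0]
orientation: [1.887, 2.511, 0.0]
ft_force: [0.4, 0.0, -0.2]
width: 87.5
grasp_force: 0.0
t 3.73 p [ 518.3 -284.    45. ] tooly yaw 0.282 tilt [-0.0007  0.0007] w 87.5 F [ 0.4  0.  -0.2] g 0.0
tool delta [ 3.1 -3.6  6.5]
rz 0.0012421467742236292
```

```bash
python3 jog.py '[[[3, -3.5, 6.5, 0, 0, 0], [0, 0, 0, 0, 0, 0], [0, 0, 0, 0, 0, 0]]]'
python3 where.py 514 -282 38.5
python3 jog.py '[[[0, 0, 0, 0, 0, 0], [0, 0, 0, 0, 0, 0], [0, 0, 0, 0, 0, 0], [0, 0, 0, 0, 0, 0], [0, 0, 0, 0, 0, 0]]]' 0
python3 jog.py '[[[0, 0, 0, 0, 0, 0], [0, 0, 0, 0, 0, 0], [0, 0, 0, 0, 0, 0], [0, 0, 0, 0, 0, 0]]]'
python3 where.py 514 -282 38.5
```

```text
t: 3.98
ee_pos: [513.4, -281.6, 38.0]
orientation: [-1.887, -2.512, 0.0]
ft_force: [-0.2, -0.4, -0.9]
width: 87.7
grasp_force: 0.0
t 3.98 p [ 513.4 -281.6   38. ] tooly yaw 0.2821 tilt [ 0. -0.] w 87.7 F [-0.2 -0.4 -0.9] g 0.0
tool delta [-0.6  0.5 -0.5]
t: 4.4
ee_pos: [513.7, -281.8, 37.8]
orientation: [1.887, 2.511, 0.0]
ft_force: [0.3, 0.2, -0.7]
width: 58.1
grasp_force: 0.0
t: 4.73
ee_pos: [513.6, -281.7, 37.7]
orientation: [-1.887, -2.512, 0.0]
ft_force: [0.0, -0.1, -0.2]
width: 31.3
grasp_force: 0.0
t 4.73 p [ 513.6 -281.7   37.7] tooly yaw 0.282 tilt [ 0. -0.] w 31.3 F [ 0.  -0.1 -0.2] g 0.0
tool delta [-0.4  0.3 -0.8]
```

```bash
python3 jog.py '[[[0, 0, 0, 0, 0, 0], [0, 0, 0, 0, 0, 0], [0, 0, 0, 0, 0, 0], [0, 0, 0, 0, 0, 0]]]'
python3 jog.py '[[[0, 0, 0, 0, 0, 0], [0, 0, 0, 0, 0, 0], [0, 0, 0, 0, 0, 0]]]'
python3 where.py 537 124.2 160 0.038
```

```text
t: 5.07
ee_pos: [513.6, -281.7, 37.7]
orientation: [-1.887, -2.512, -0.0]
ft_force: [0.7, -0.5, 0.7]
width: 13.8
grasp_force: 30.0
t: 5.32
ee_pos: [513.6, -281.7, 37.6]
orientation: [-1.887, -2.512, 0.0]
ft_force: [-0.4, -0.9, -0.4]
width: 13.8
grasp_force: 30.0
t 5.32 p [ 513.6 -281.7   37.6] tooly yaw 0.282 tilt [ 0. -0.] w 13.8 F [-0.4 -0.9 -0.4] g 30.0
tool delta [ 383.4  135.4 -122.4]
rz -1.3267927096539016
```

```bash
python3 jog.py '[[[0, 0, -10, 0, 0, 0], [0, 0, -30, 0, 0, 0], [0, 0, -40, 0, 0, 0], [0, 0, -40, 0, 0, 0], [38, 13.5, -2, 0, 0, 0]]]'
python3 jog.py '[[[38, 13.5, 0, 0, 0, 0], [38, 13.5, 0, 0, 0, 0], [38, 13.5, 0, 0, 0, 0], [38, 13.5, 0, 0, 0, 0], [38, 13.5, 0, 0, 0, 0]]]'
python3 jog.py '[[[38, 13.5, 0, 0, 0, 0], [38, 13.5, 0, 0, 0, 0], [38, 13.5, 0, 0, 0, 0], [38, 13.5, 0, 0, 0, -0.12], [0, 0, 0, 0, 0, -0.12]]]'
python3 jog.py '[[[0, 0, 0, 0, 0, -0.12], [0, 0, 0, 0, 0, -0.12], [0, 0, 0, 0, 0, -0.12], [0, 0, 0, 0, 0, -0.12], [0, 0, 0, 0, 0, -0.12]]]'
python3 jog.py '[[[0, 0, 0, 0, 0, -0.12], [0, 0, 0, 0, 0, -0.12], [0, 0, 0, 0, 0, -0.12], [0, 0, 0, 0, 0, -0.12], [0, 0, 0, 0, 0, 0]]]'
python3 where.py 537 124.2 160 0.038
```

```text
t: 5.73
ee_pos: [520.7, -247.8, 167.8]
orientation: [1.883, 2.496, 0.002]
ft_force: [2.1, -1.2, -0.3]
width: 14.2
grasp_force: 30.0
t: 6.15
ee_pos: [527.7, -38.4, 160.6]
orientation: [1.887, 2.511, 0.001]
ft_force: [0.3, -0.5, 0.4]
width: 13.9
grasp_force: 30.0
t: 6.57
ee_pos: [538.0, 126.9, 160.7]
orientation: [1.559, 2.726, 0.004]
ft_force: [-0.1, -0.8, -0.3]
width: 13.8
grasp_force: 30.0
t: 6.98
ee_pos: [537.4, 121.0, 160.3]
orientation: [0.689, 3.065, 0.0]
ft_force: [-0.4, 0.5, -1.0]
width: 13.9
grasp_force: 30.0
t: 7.4
ee_pos: [537.5, 120.8, 160.3]
orientation: [-0.056, 3.141, 0.0]
ft_force: [-0.3, 0.6, -0.5]
width: 13.8
grasp_force: 30.0
t 7.4 p [537.5 120.8 160.3] tooly yaw 1.6063 tilt [-0.0004  0.    ] w 13.8 F [-0.3  0.6 -0.5] g 30.0
tool delta [0.4 3.4 0.3]
rz -0.0024814972527216206
```

```bash
python3 jog.py '[[[0.4, 3.4, 0, 0, 0, 0], [0, 0, 10, 0, 0, 0], [0, 0, 0, 0, 0, 0], [0, 0, 0, 0, 0, 0]]]'
python3 where.py 537 124.2 150 0.038
python3 - <<'E'
from workcell import ctrl
import cv2,pickle
from h import *
for n in('top','side'):
    d=ctrl.get_image(n);pickle.dump(d,open(f'pics/{n}2.pkl','wb'))
t,s=load('top2'),load('side2')
cv2.imwrite('pics/c2.png',cv2.convertScaleAbs(np.hstack([crop(t,264,264,80,100,5),crop(s,335,280,66,83,6)[:498,:396].copy() if 0 else cv2.resize(crop(s,335,272,80,100,5),(400,500))]),alpha=1.5))
E
```

```text
t: 7.73
ee_pos: [536.3, 124.2, 148.8]
orientation: [0.047, -3.139, 0.001]
ft_force: [0.3, 0.1, -0.8]
width: 13.5
grasp_force: 30.0
t 7.73 p [536.3 124.2 148.8] tooly yaw 1.6007 tilt [ 0.0018 -0.0003] w 13.5 F [ 0.3  0.1 -0.8] g 30.0
tool delta [-0.7 -0.  -1.2]
rz -0.008118775403392453
```

View pics/c2.png

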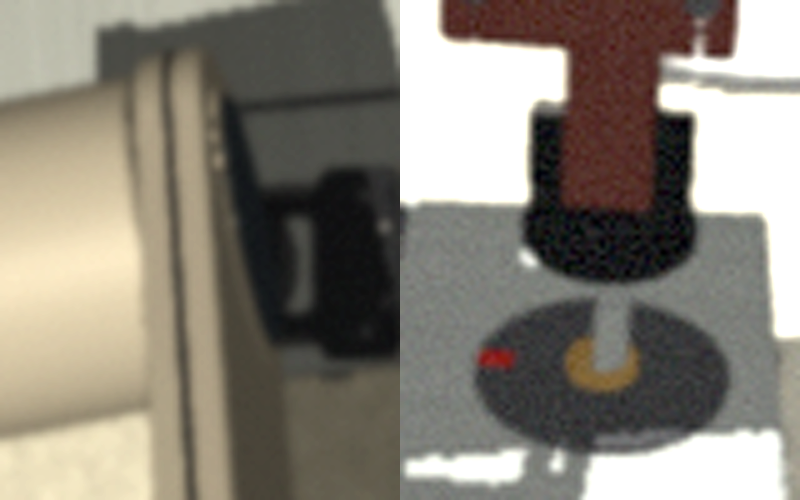

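The side crop shows the gripped knob above the stem: skirt spans about u 320–354 and the stem about u 334–341, with the red mark left at (314,293). The arm hides the stem in the top view.

```bash
cat > meas.py <<'E'
import sys
from h import *
s=load(sys.argv[1]);zk=float(sys.argv[2]);up=8
def ext(d,u0,v0,w,h,f):
    I=cv2.resize(d['img'][v0:v0+h,u0:u0+w],None,fx=up,fy=up,interpolation=cv2.INTER_CUBIC).astype(int)
    m=f(I).astype(np.uint8);m=cv2.morphologyEx(m,cv2.MORPH_OPEN,np.ones((9,9)));m=cv2.morphologyEx(m,cv2.MORPH_CLOSE,np.ones((9,9)))
    c=max(cv2.findContours(m,0,cv2.CHAIN_APPROX_NONE)[0],key=cv2.contourArea)[:,0]
    p=(c+.5)/up-.5+[u0,v0];return p
right=s['R'][0]*[1,1,0];right/=np.linalg.norm(right);fwd=np.array([-right[1],right[0],0]);fwd*=np.sign(fwd@s['R'][2])
def centre(p,z,r,name,zr=None):
    l,rr=p[p[:,0].argmin()],p[p[:,0].argmax()]
    low=p[p[:,1]>p[:,1].max()-.6].mean(0)
    X=plane(s,*low,z)+r*fwd       # near edge of the bottom circle, plus radius
    print(name,'u',l.round(2),rr.round(2),'mid',((l+rr)/2).round(2),'low',low.round(2),'centre by low edge',X.round(2))
    return X,(l+rr)/2
k=ext(s,*[int(a) for a in sys.argv[3:7]],lambda I:I.sum(2)<80)
Xk,mk=centre(k,zk,24,'knob')
r=ext(s,310,283,50,25,lambda I:(I[...,0]-I[...,2]>22)&(I[...,1]-I[...,2]>8))
print('ring',r.min(0),r.max(0))
b=ext(s,300,285,70,45,lambda I:(I.max(2)<70)&(I.max(2)-I.min(2)<40))
Xb,mb=centre(b,68,36,'bezel')
# x of knob / bezel at common y via mid u
for n,m,z in(('knob',mk[0],zk+8),('bezel',mb[0],71),('ring',(r[:,0].min()+r[:,0].max())/2,71)):
    xs=[520,550];u=[proj(s,(x,124.2,z))[0] for x in xs];print(n,'x',np.interp(-m,[-u[0],-u[1]],xs).round(2))
E
python3 meas.py side2 114.2 310 270 60 30
```

```text
knob u [320.31 269.56] [352.81 270.31] mid [336.56 269.94] low [337.38 277.35] centre by low edge [535.37 120.69 114.2 ]
ring [327.6875 289.0625] [342.1875 299.8125]
bezel u [309.19 295.69] [360.69 299.19] mid [334.94 297.44] low [330.5 312.4] centre by low edge [543.04 124.34  68.  ]
knob x 535.46
bezel x 536.11
ring x 536.11
```

```bash
python3 jog.py '[[[-0.7, 0, 5, 0, 0, -0.005], [0, 0, 9, 0, 0, 0], [0, 0, 0, 0, 0, 0], [0, 0, 0, 0, 0, 0], [0, 0, 0, 0, 0, 0]]]'
python3 where.py 537 124.2 135 0.038
python3 - <<'E'
from workcell import ctrl
import pickle
from h import *
d=ctrl.get_image('side');pickle.dump(d,open('pics/side3.pkl','wb'));s=d
fwd=np.array([.1619,-.9867,0]);s0=load('side0')
for far,low in(((334.2,281.1),(335.4,313.1)),):
    print('bezel',plane(s0,*far,71)-36*fwd,plane(s0,*low,68)+36*fwd)
# gray profiles
g=lambda d,u,v0,v1:[int(x) for x in cv2.cvtColor(d['img'],cv2.COLOR_RGB2GRAY)[v0:v1,u-1:u+2].mean(1)]
print('bezel far u327 v276..',g(s0,327,276,288));print('bezel low u335 v308..',g(s0,335,308,319))
print('knob low u332 v278..',g(s,332,278,294),'u336',g(s,336,278,294))
cv2.imwrite('pics/c3.png',cv2.convertScaleAbs(crop(s,335,280,80,60,10),alpha=2))
E
python3 where.py
```

```text
t: 8.25
ee_pos: [537.6, 124.2, 135.4]
orientation: [0.057, -3.141, 0.0]
ft_force: [0.0, 0.3, 0.3]
width: 13.6
grasp_force: 30.0
t 8.25 p [537.6 124.2 135.4] tooly yaw 1.6069 tilt [ 0.0006 -0.0001] w 13.6 F [0.  0.3 0.3] g 30.0
tool delta [0.6 0.  0.4]
rz -0.0019133315652175575
bezel [535.88800567 125.04456037  71.        ] [536.43421932 124.67055603  68.        ]
bezel far u327 v276.. [152, 152, 152, 152, 150, 138, 102, 69, 60, 66, 62, 66]
bezel low u335 v308.. [64, 63, 62, 53, 72, 131, 153, 152, 151, 150, 152]
knob low u332 v278.. [16, 17, 12, 17, 11, 14, 14, 14, 19, 30, 44, 57, 67, 69, 70, 71] u336 [17, 18, 11, 15, 10, 11, 15, 12, 24, 52, 79, 87, 88, 87, 87, 87]
t 8.3 p [537.8 124.2 135.6] tooly yaw 1.6069 tilt [0.0001 0.    ] w 14.1 F [ 0.4 -0.1 -0.5] g 30.0
```

View pics/c3.png

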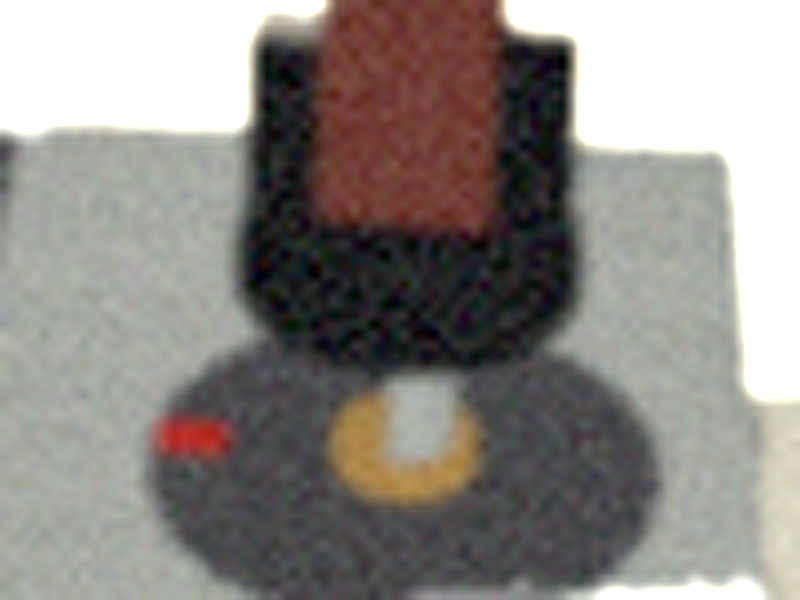

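The crop shows the knob's skirt at u 319–353, centred at 335.9, over the bezel and ring centred at about 335.5. That leaves roughly 0.7 mm in x and under 1 mm in y to correct.

```bash
python3 jog.py '[[[0.7, -0.4, 2, 0, 0, 0], [0, 0, 2, 0, 0, 0], [0, 0, 0, 0, 0, 0], [0, 0, 0, 0, 0, 0]]]'
python3 jog.py '[[[0, 0, 1.5, 0, 0, 0], [0, 0, 1.5, 0, 0, 0], [0, 0, 1, 0, 0, 0], [0, 0, 0, 0, 0, 0], [0, 0, 0, 0, 0, 0]]]'
python3 where.py 537.1 123.8 115 0.038
python3 jog.py '[[[0, 0, 1, 0, 0, 0], [0, 0, 1, 0, 0, 0], [0, 0, 0, 0, 0, 0], [0, 0, 0, 0, 0, 0]]]'
python3 where.py 537.1 123.8 115 0.038
```

```text
t: 8.63
ee_pos: [536.9, 123.8, 131.6]
orientation: [0.057, -3.141, 0.0]
ft_force: [0.3, -0.2, -1.2]
width: 13.7
grasp_force: 30.0
t: 9.05
ee_pos: [537.0, 123.8, 127.5]
orientation: [0.057, -3.141, 0.0]
ft_force: [-0.3, 0.3, -0.9]
width: 13.6
grasp_force: 30.0
t 9.05 p [537.  123.8 127.5] tooly yaw 1.607 tilt [ 0.0003 -0.    ] w 13.6 F [-0.3  0.3 -0.9] g 30.0
tool delta [-0.1 -0.  12.5]
rz -0.0017980083397781677
t: 9.38
ee_pos: [537.0, 123.8, 125.6]
orientation: [0.057, -3.141, 0.0]
ft_force: [0.2, -0.1, -1.0]
width: 13.7
grasp_force: 30.0
t 9.38 p [537.  123.8 125.6] tooly yaw 1.607 tilt [ 0.0002 -0.    ] w 13.7 F [ 0.2 -0.1 -1. ] g 30.0
tool delta [-0.1  0.  10.6]
rz -0.0018038924623036134
```

```bash
python3 jog.py '[[[0, 0, 2, 0, 0, 0], [0, 0, 2, 0, 0, 0], [0, 0, 0, 0, 0, 0], [0, 0, 0, 0, 0, 0]]]'
python3 jog.py '[[[0, 0, 2, 0, 0, 0], [0, 0, 2, 0, 0, 0], [0, 0, 0, 0, 0, 0], [0, 0, 0, 0, 0, 0]]]'
python3 jog.py '[[[0, 0, 1, 0, 0, 0], [0, 0, 1, 0, 0, 0], [0, 0, 0, 0, 0, 0], [0, 0, 0, 0, 0, 0]]]'
python3 jog.py '[[[0, 0, 1, 0, 0, 0], [0, 0, 1, 0, 0, 0], [0, 0, 0, 0, 0, 0], [0, 0, 0, 0, 0, 0]]]'
python3 where.py
```

```text
t: 9.72
ee_pos: [536.9, 123.8, 121.4]
orientation: [0.057, -3.141, 0.0]
ft_force: [0.7, -0.8, -1.4]
width: 14.0
grasp_force: 30.0
t: 10.05
ee_pos: [536.9, 123.8, 117.5]
orientation: [0.057, -3.141, 0.0]
ft_force: [-0.4, -1.4, -0.6]
width: 14.0
grasp_force: 30.0
t: 10.38
ee_pos: [537.0, 123.8, 115.7]
orientation: [0.057, -3.141, 0.0]
ft_force: [0.1, -0.6, 0.2]
width: 13.9
grasp_force: 30.0
t: 10.72
ee_pos: [537.1, 123.8, 113.8]
orientation: [-0.057, 3.141, 0.0]
ft_force: [-0.3, -0.7, 3.7]
width: 13.9
grasp_force: 30.0
t 10.72 p [537.1 123.8 113.8] tooly yaw 1.607 tilt [-0.0001  0.    ] w 13.9 F [-0.3 -0.7  3.7] g 30.0
```

It seated at TCP z of about 115.6, as expected, and the spring is now engaged. Next I press to the stop.

```bash
python3 jog.py '[[[0, 0, 1.5, 0, 0, 0], [0, 0, 1.5, 0, 0, 0], [0, 0, 1, 0, 0, 0], [0, 0, 0, 0, 0, 0], [0, 0, 0, 0, 0, 0]]]'
python3 jog.py '[[[0, 0, 1, 0, 0, 0], [0, 0, 1, 0, 0, 0], [0, 0, 0.5, 0, 0, 0], [0, 0, 0, 0, 0, 0], [0, 0, 0, 0, 0, 0]]]'
python3 jog.py '[[[0, 0, 0.5, 0, 0, 0], [0, 0, 0.5, 0, 0, 0], [0, 0, 0, 0, 0, 0], [0, 0, 0, 0, 0, 0]]]'
python3 where.py
```

```text
t: 11.13
ee_pos: [537.1, 123.8, 109.9]
orientation: [-0.057, 3.141, -0.0]
ft_force: [-1.8, -1.1, 8.2]
width: 13.7
grasp_force: 30.0
t: 11.55
ee_pos: [537.1, 123.8, 107.6]
orientation: [-0.057, 3.141, 0.0]
ft_force: [-3.0, -1.1, 9.0]
width: 13.9
grasp_force: 30.0
t: 11.88
ee_pos: [537.2, 123.8, 107.4]
orientation: [-0.057, 3.141, 0.0]
ft_force: [-5.8, -1.0, 17.0]
width: 13.9
grasp_force: 30.0
t 11.88 p [537.2 123.8 107.4] tooly yaw 1.607 tilt [-0.0005  0.0001] w 13.9 F [-5.8 -1.  17. ] g 30.0
```

The force has risen to 17 N with z stalled at 107.4, so it is at the stop. One check by picture and a hold before handing in.

```bash
python3 jog.py '[[[0, 0, 0.3, 0, 0, 0], [0, 0, 0, 0, 0, 0], [0, 0, 0, 0, 0, 0], [0, 0, 0, 0, 0, 0], [0, 0, 0, 0, 0, 0]]]'
python3 - <<'E'
from workcell import ctrl
from h import *
d=ctrl.get_image('side');cv2.imwrite('pics/c4.png',cv2.convertScaleAbs(crop(d,335,300,100,75,8),alpha=2))
E
python3 where.py
```

```text
t: 12.3
ee_pos: [537.3, 123.9, 107.4]
orientation: [-0.057, 3.14, 0.0]
ft_force: [-6.7, -1.8, 19.5]
width: 13.7
grasp_force: 30.0
t 12.35 p [537.3 123.9 107.4] tooly yaw 1.607 tilt [-0.0006  0.0001] w 13.7 F [-5.6 -0.5 19.3] g 30.0
```

View pics/c4.png

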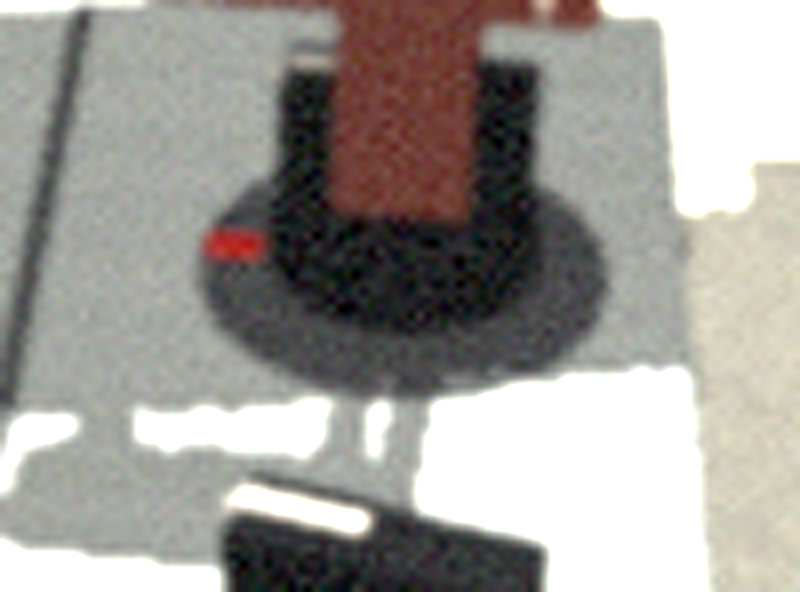

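The crop shows the knob down close to the bezel with its white pointer on the red-mark side: pointer near (323,270), mark near (314,293). The other knob is untouched, so I'm handing in.

```bash
python3 -c "
from workcell import ctrl
print(ctrl.close_job())"
```

```text
the job is handed in; nothing more can be done
None
```

The knob is fully home on the stem with its pointer on the red-mark side, and the gripper was still pressing it against the stop with about 19 N when I handed in at about 12.4 s; no verdict was returned.

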